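# Fit the plug-in module in the heating controller

### The arm

A 6-joint arm with a two-finger parallel gripper is mounted at the origin on the work surface. World frame = base frame: x ahead of the robot, y to its left, z up, the work surface at z = 0. Lengths are in mm, angles in degrees, forces in N, time in s.
With the tool pointing down it reaches from about 300 to 850 mm from the base axis. Payload 4.2 kg.
Tool frame: the origin (TCP) lies on the centre line of the jaws, within the pads' length; the fingertips stand 11 mm ahead of it and the grasp point (between the pads) lies 8 mm behind it; z points along the fingers, y is the line along which they close (so a half turn about z gives the same grasp; the last joint's range is limited). The gripper opens to 91 mm and grips with 3 to 60 N. Pads are 32 mm wide; open, the fingers measure 118 mm over their backs; the gripper's body (76 mm by 178 mm) begins 60 mm behind the grasp point.
Start: joints at [71.161, 18.312, 89.639, -0, 72.044, -1.146], TCP at [174.754, 547.817, 224.976] pointing down, gripper open.
Joint ranges: [-177.97, 177.97], [-48.28, 115.42], [12.27, 149.76], [-77.06, 257.06], [2.81, 150.46], [-146.56, 146.56]. Speed limits (degrees/s): [147.25, 147.25, 180, 180, 180, 180].

### API

Orientations are given as [roll, pitch, yaw] about the fixed x, y, z axes, in that order (R = Rz(yaw) Ry(pitch) Rx(roll)).
In Python, from workcell import env, grab_frame, camera_model, models gives the robot as it stands.
- The arm moves only by the shell command python3 -m crank 'ROWS' [FORCE]. ROWS is text: rows parted by semicolons, each of 7 numbers parted by spaces: the closure, from -1 (fully open) to 1 (shut), so that 0 is half open, then the shift along the tool's x, y, z in mm, then the turn, a rotation vector about the tool's x, y, z in degrees. A call has 1 to 10 rows; each row shifts and turns the commanded pose from where the row before left it, along the tool's axes as they then stand; what a row does not reach is not made up. A row lasts 1/8 s, in which the tool goes at most 62.5 mm and 10.7 degrees, less where a joint would pass 70% of its speed; a pose out of reach is approached as far as the arm can. A call is refused whole if a number of a shift passes 62.5 or a number of a turn 10.7, either way. A call with a gripper value outside its range is refused whole. The fingers move at their own pace and stop on an object; FORCE is the grip in N (left out, the last holds). Time passes only in rows, so rows that do not move let the fingers close. It gives the time, the measured TCP pose, the force, the opening and the grip force at its end, in the units of the state.
- env.state(): the state, without advancing time (a new reading comes with each control period).
- grab_frame(name): name is "side" or "top" or "wrist"; returns the picture (400x640x3 uint8, blue, green, red); there is no depth.
- camera_model(name): a dict with "K" (3x3 intrinsics, pixels), "R" (3x3) and "t" (3): a world point X has camera coordinates R X + t; the wrist camera has in their place "mount" (4x4, takes a point from camera to tool coordinates, whose origin is the TCP and whose axes are the flange's). Camera axes: x right, y down, z forward; pixel columns grow to the right and rows downward; lengths in mm; the calibration is good to about 2 mm. The wrist camera is an equidistant fisheye: a pixel r from the principal point sees the ray r / f radians off the axis. A picture is of the moment at which its call begins: read the wrist's pose just before it. camera_model takes no time and is no camera call.
- env.job_done(): hands the job in; it is judged then, once.
Trained networks look in the newest picture that a camera, given by its name, has taken for a name from the list of things; names that differ only in an ending like _2 or _b are one class to them, and where a whole thing is asked for, a point or a joint stands for the part that bears it (a point fixed in the world has none). Each returns a list of dicts, best first, with "p" (0 to 1); they miss things now and then, are a little off and sometimes report something else, mostly with a low value. They report only what shows in the picture. A call takes as long as a camera call. They do not tell look-alikes from the thing itself.
- models.search_frame(name, camera): "point" ([x, y, z] in mm, in world coordinates, good to about 4 mm: the middle of the surface that is visible of it).
The state is a dict: "time_s": time; "qpos": joint angles; "qvel": joint speeds; "effort": joint torques, N m; "ee_pos": TCP position; "ee_rot": TCP orientation; "force": force on the tool from outside, world axes, zero at the start; "torque": the same for the moment, N m; "gripper_width": finger opening in mm; "gripper_force": force on a finger pad.
Only numpy, scipy, OpenCV 4.12 (cv2) and the standard library are available. Lean on these libraries where they do the work, as an engineer would, in place of code of your own. Each camera call takes 0.05 s, during which the arm holds its last target. There are 200 camera calls.

### The job

Turn the red quarter-turn latch on the heating controller so that the clear cover springs open, then take the orange module from the tray and press it into the recess under the cover until it is fully home, its face flush with the panel. Leave the cover open, and do not disturb the grey spare module or the other things on the counter.

Things in the scene. Friction and masses are not known exactly. Their poses are not given: they have to be found in the camera images.
- latch (a joint): turn of the red cam latch (rad). At 0 its flat tongue points left (panel +y), over the clear cover's edge. It turns anticlockwise as seen facing the panel, the tongue swinging down the slope towards the robot, to a stop at 1.6. It starts between 0 and 0.2; beyond about 0.8 the cover is free. It stays where it is left; turning takes about 0.04 N m
- latch_grip (a point): on the latch's axis, 32 mm above the panel, where to grip. z points out of the panel; it turns with the latch: y along the tongue and the grip bar, x across. Bar: 12 mm thick (x), 36 mm long (y), 9 to 40 mm above the panel. Tongue: 5 to 9 mm above the panel, 14 mm wide, 52 mm out along +y. Round boss: radius 16 mm, 10 mm high. Axis 80 mm right of (panel -y), 16 mm down the slope from the recess's centre
- door (a joint): opening of the clear sprung cover (rad): 0 shut, 2.3 fully open. A hood 66 mm along the slope, 72 mm wide over its flanges, 41 mm high, hinged on its upper edge, 36 mm up the slope from the recess's centre. A weak spring swings it up and away from the robot within about a second once the latch lets go, and keeps it open
- door_edge (a point): middle of the cover's lower (free) edge, at the flange; moves with the cover
- bay (a point): centre of the recess's mouth, in the panel's face. z points out of the panel (up and towards the robot), x up the slope, y left along the panel. Recess 53 mm (x) by 43 mm (y), 24 mm deep, square to the panel. Two sprung balls in its side walls (y = +-21.5 mm, 11 mm deep) stick out 3 mm: the module stops 5 to 10 mm proud by its own weight, is pushed home with up to 15 N, and is then held
- console: the heating controller: white console 262 mm wide, fixed, origin at the centre of its underside, its front to the robot. Its flat grey panel slopes 32 degrees, rising away from the robot, from 68 to 152 mm above the counter; besides latch and cover only flat lamps and labels up to 2 mm high are on it
- module: the orange module (0.08 to 0.17 kg), upright in the tray. Origin: centre of its underside. Body 50 mm (x) by 40 mm (y) by 24 mm high; its lowest 8 mm taper in by 3 mm a side as a lead-in. On its face a grip 36 mm long (x), 12 mm thick (y), 32 mm high. It fits either way round, its x along the recess's x; on the recess's floor its face is flush with the panel
- module_face (a point): centre of the module's face (the foot of its grip), 24 mm above its underside, same axes as the module
- tray: shallow aluminium tray, 160 mm (x) by 270 mm (y), 12 mm high with a 3 mm floor, fixed to the counter, level. Origin: centre of its underside
- spare: the grey spare module, the same shape and size as the orange one (body 50 x 40 x 24 mm, grip 32 mm high), standing beside it in the tray; leave it there. Origin: centre of its underside
- fitting: small brass fitting in the tray, 24 mm across, 18 mm high; origin: centre of its underside
- screwdriver: screwdriver lying on the counter between the robot and the work, under 30 mm high; origin at its underside, its x axis along the tool towards the tip
- mug: blue mug, 80 mm across, 90 mm high; origin: centre of its underside
- jar: glass jar with a steel cap, 56 mm across, 70 mm high; origin: centre of its underside
- filter_can: black can with a red band, 64 mm across, 120 mm high; origin: centre of its underside
- tape: roll of yellow tape lying flat, 90 mm across, 20 mm high; origin: centre of its underside
- torch: black and yellow torch lying on the counter, about 135 mm long, 40 mm high; origin at its underside
Mind the look-alikes: they are no part of the job. There is more than one size of the module; the job needs the middle-sized.

How it is judged:
By the outcome, as a careful person would: the job done as asked, in the order asked, and still so for the second after the job is handed in, with the robot touching nothing.
It also fails if it takes over 59 s, if anything falls off the work surface, if the arm or the gripper's body presses on something with over 40 N, if the wrist force passes 120 N, or if a joint passes its speed limit or range.

## Working session

There is one attempt and no reset: what is moved stays moved. The work goes in short steps, Python scripts to look and compute and a shell command to move; the robot and the scene stay as the last step left them, time stands still between calls to the robot, and variables do not carry over. Pictures are saved under pics/ and viewed, at most 10 in all, crops included, and the job is handed in when it is done.

```bash
mkdir -p pics; ls; python3 - <<'E'
from workcell import env, grab_frame, camera_model, models
import cv2,numpy as np
s=env.state(); print({k:np.round(v,2) for k,v in s.items()})
ims=[grab_frame(n) for n in("side","top","wrist")]
for n,i in zip(("side","top","wrist"),ims): cv2.imwrite(f"pics/{n}0.png",i)
for n in("side","top"):
  c=camera_model(n); print(n,np.round(c["K"],1).tolist(),np.round(c["R"],4).tolist(),np.round(c["t"],1).tolist())
c=camera_model("wrist");print({k:np.round(v,3).tolist() if not isinstance(v,str) else v for k,v in c.items()})
for o in("module","spare","latch","console","tray","door","fitting","screwdriver"):
  for n in("side","top"):
    print(o,n,[(np.round(d["point"]).tolist(),round(d["p"],2)) for d in models.search_frame(o,n)][:4])
E
```

```text
pics
{'time_s': np.float64(0.0), 'qpos': array([71.16, 18.35, 89.71, -0.  , 72.04, -1.15]), 'qvel': array([ 0.12, -0.03, -0.08,  0.01,  0.03, -0.06]), 'effort': array([ -0.  , -41.25, -23.2 ,   0.07,   0.05,  -0.  ]), 'ee_pos': array([174.58, 547.33, 224.11]), 'ee_rot': array([-179.9 ,    0.  ,  162.31]), 'force': array([-0.28, -0.64, -0.46]), 'torque': array([-0.01, -0.03,  0.01]), 'gripper_force': np.float64(0.0), 'gripper_width': np.float64(91.28)}
side [[392.9, 0.0, 314.5], [0.0, 392.9, 200.0], [0.0, 0.0, 1.0]] [[-0.9719, -0.2354, -0.0083], [-0.1578, 0.6769, -0.7189], [0.1748, -0.6974, -0.695]] [514.1, 179.7, 1062.1]
top [[487.9, 0.0, 324.2], [0.0, 487.9, 203.5], [0.0, 0.0, 1.0]] [[-0.0128, -0.9999, 0.0108], [-0.9824, 0.0105, -0.1867], [0.1866, -0.013, -0.9824]] [-23.8, 570.5, 1409.0]
{'K': [[309.707, 0.0, 321.284], [0.0, 309.707, 201.353], [0.0, 0.0, 1.0]], 'mount': [[-0.001, -0.967, -0.255, 71.478], [1.0, -0.001, 0.0, -0.822], [-0.001, -0.255, 0.967, -159.917], [0.0, 0.0, 0.0, 1.0]]}
module side [([530.0, 129.0, 25.0], 0.91), ([339.0, 265.0, 31.0], 0.87), ([378.0, 130.0, 16.0],
[... 165 characters left out ...]
, 28.0], 0.83)]
spare top [([506.0, 248.0, 26.0], 0.6)]
latch side [([551.0, -208.0, 146.0], 0.55)]
latch top [([566.0, -433.0, 122.0], 0.57), ([558.0, -211.0, 139.0], 0.46)]
console side [([554.0, -102.0, 98.0], 0.83), ([564.0, -114.0, 157.0], 0.33)]
console top [([550.0, -178.0, 119.0], 0.95), ([563.0, -134.0, 165.0], 0.38)]
tray side [([540.0, 200.0, 4.0], 0.69)]
tray top [([536.0, 188.0, 1.0], 0.95)]
door side [([566.0, -112.0, 159.0], 0.7)]
door top [([563.0, -132.0, 163.0], 0.88)]
fitting side [([540.0, 202.0, 3.0], 0.71), ([573.0, 206.0, 13.0], 0.44)]
fitting top [([526.0, 118.0, 31.0], 0.3)]
screwdriver side [([398.0, -25.0, 23.0], 0.78)]
screwdriver top [([396.0, -30.0, 20.0], 0.6)]
```

View pics/side0.png

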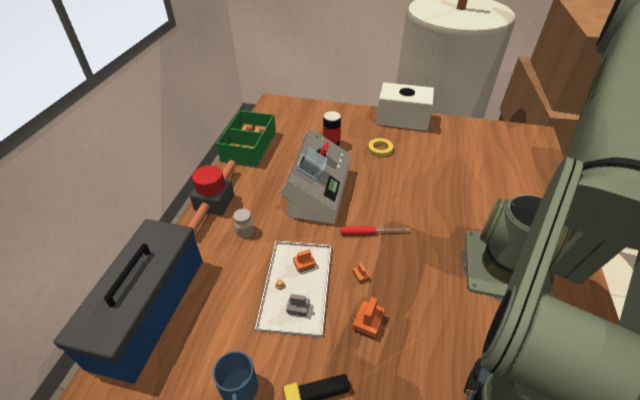

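View pics/top0.png

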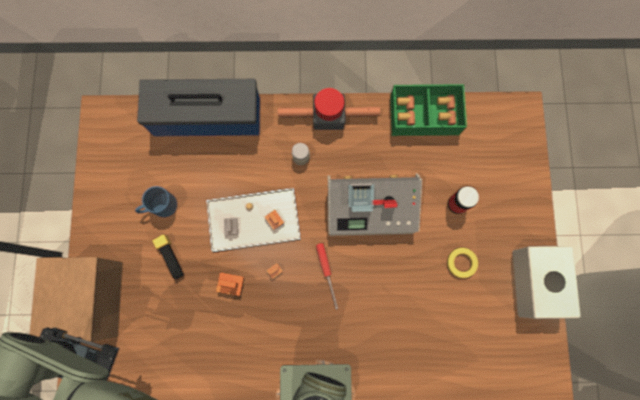

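Side view: candidates for the orange module are the one in the tray (304,260), a larger one on the counter (369,317) and a small one (361,273). By the description it is the tray one. The grey spare is at (298,303). The latch is the red piece at (323,150) on the console; the red knob at (208,180) is a look-alike. I'll check with a closer wrist view.

```bash
python3 -m crank '-1 -43 -41 -7 0 0 0;-1 -43 -41 -7 0 0 0;-1 -43 -41 -7 0 0 0;-1 -43 -41 -7 0 0 0;-1 -43 -41 -7 0 0 0;-1 -43 -41 -7 0 0 0;-1 -43 -41 -7 0 0 0;-1 -43 -41 -7 0 0 0;-1 -43 -41 -7 0 0 -8.8;-1 -43 -41 -7 0 0 -8.8'
cat > h.py <<'E'
from workcell import env, grab_frame, camera_model, models
import cv2,numpy as np
from scipy.spatial.transform import Rotation as Ro
from scipy.optimize import least_squares
def pose():
    s=env.state(); return np.array(s["ee_pos"]),Ro.from_euler("xyz",s["ee_rot"],degrees=True).as_matrix()
W=camera_model("wrist"); M=np.array(W["mount"]); K=np.array(W["K"])
def wproj(X,p,R):
    X=np.atleast_2d(X); c=((X-p)@R-M[:3,3])@M[:3,:3]
    th=np.arctan2(np.hypot(c[:,0],c[:,1]),c[:,2]); ph=np.arctan2(c[:,1],c[:,0])
    return np.c_[K[0,2]+K[0,0]*th*np.cos(ph),K[1,2]+K[1,1]*th*np.sin(ph)]
def wray(uv,p,R):
    d=np.atleast_2d(uv)-K[:2,2]; r=np.hypot(*d.T); th=r/K[0,0]
    c=np.c_[np.sin(th)[:,None]*d/np.maximum(r,1e-9)[:,None],np.cos(th)]
    return R@M[:3,3]+p,(c@M[:3,:3].T)@R.T
def onplane(uv,p,R,z):
    o,d=wray(uv,p,R); return o+d*((z-o[2])/d[:,2])[:,None]
def go(tp,tR):   # remaining move in tool axes
    p,R=pose(); print("shift",np.round(R.T@(np.array(tp)-p),1),"turn",np.round(np.degrees(Ro.from_matrix(R.T@tR).as_rotvec()),1))
def frame(f,deg=32): # panel/console axes: x up slope,y left,z normal, for console yaw f deg
    return Ro.from_euler("ZY",[f,-deg],degrees=True).as_matrix()
def net(*a):
    for o in a: print(o,[(np.round(d["point"]).tolist(),round(d["p"],2)) for d in models.search_frame(o,"wrist")][:4])
E
python3 - <<'E'
from h import *
p,R=pose(); im=grab_frame("wrist"); cv2.imwrite("pics/w1.png",im); np.savez("w1.npz",p=p,R=R)
print(p,env.state()["ee_rot"],env.state()["qpos"])
net("module","spare","latch","latch_grip","bay","door","door_edge","console","tray","module_face")
E
```

```text
time_s: 2.2
ee_pos: [466.6, 31.7, 295.3]
ee_rot: [180.0, 0.1, 179.8]
force: [1.0, 0.6, -0.3]
gripper_width: 91.4
gripper_force: 0.0
[466.56776036  31.65262232 295.34965463] [-179.67310691    0.37769321  179.9101848 ] [  2.01126523   6.45914832  95.05145818  -0.3479685   78.12415162
 -87.82731825]
module [([346.0, 238.0, 32.0], 0.86), ([372.0, 118.0, 18.0], 0.84), ([521.0, 118.0, 27.0], 0.82)]
spare [([508.0, 248.0, 28.0], 0.62)]
latch []
latch_grip []
bay [([506.0, -131.0, 88.0], 0.56)]
door [([506.0, 251.0, 28.0], 0.34)]
door_edge [([535.0, -127.0, 153.0], 0.43)]
console [([511.0, -128.0, 85.0], 0.68)]
tray [([513.0, 175.0, 3.0], 0.84), ([394.0, -435.0, 22.0], 0.61)]
module_face [([527.0, 120.0, 24.0], 0.75), ([379.0, 119.0, 18.0], 0.61), ([340.0, 240.0, 37.0], 0.57)]
```

View pics/w1.png

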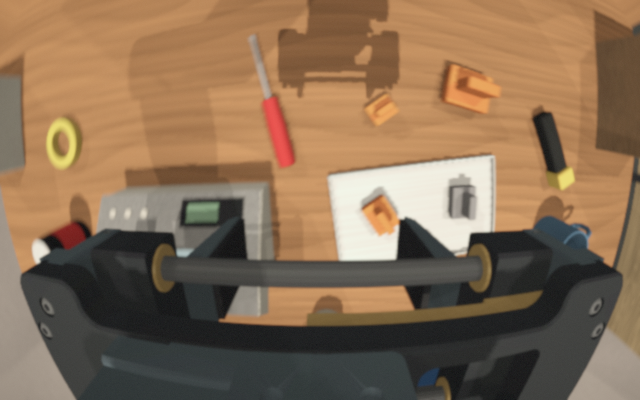

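The wrist view shows the orange tray module at (379,214), small look-alike (381,108), large one (469,86), grey spare (462,202); the gripper hides the console's upper half. Moving past the console to see it clear.

```bash
python3 -m crank '-1 -45 -36 0 0 0 0;-1 -45 -36 0 0 0 0;-1 -45 -36 0 0 0 0;-1 -45 -36 0 0 0 0;-1 0 0 0 0 0 0;-1 0 0 0 0 0 0'
python3 - <<'E'
from h import *
p,R=pose(); im=grab_frame("wrist"); cv2.imwrite("pics/w2raw.png",im); np.savez("w2.npz",p=p,R=R)
print(p,env.state()["ee_rot"],env.state()["qpos"])
net("module","spare","latch","latch_grip","bay","door_edge","console","fitting")
cv2.imwrite("pics/w2.png",cv2.resize(im[:250,200:520],None,fx=2.4,fy=2.4,interpolation=cv2.INTER_CUBIC))
E
```

```text
time_s: 3.5
ee_pos: [644.6, -111.1, 294.2]
ee_rot: [180.0, -0.1, 179.6]
force: [-0.9, 0.3, 0.2]
gripper_width: 91.2
gripper_force: 0.0
[ 644.57355084 -111.12991249  294.22056273] [ 1.79970699e+02 -3.13782724e-02  1.79613803e+02] [-1.07786839e+01  2.39921208e+01  7.10075542e+01  2.32467758e-02
  8.50364744e+01 -1.00394497e+02]
module [([362.0, 254.0, 32.0], 0.87), ([378.0, 110.0, 20.0], 0.68), ([397.0, -438.0, 20.0], 0.68), ([529.0, 119.0, 28.0], 0.57)]
spare [([532.0, 117.0, 26.0], 0.75), ([514.0, 250.0, 26.0], 0.58)]
latch [([556.0, -213.0, 140.0], 0.56)]
latch_grip [([557.0, -207.0, 140.0], 0.58)]
bay [([561.0, -159.0, 133.0], 0.61)]
door_edge [([568.0, -134.0, 166.0], 0.7)]
console [([568.0, -158.0, 130.0], 0.85)]
fitting [([574.0, 198.0, 18.0], 0.63), ([568.0, -134.0, 164.0], 0.37)]
```

View pics/w2.png

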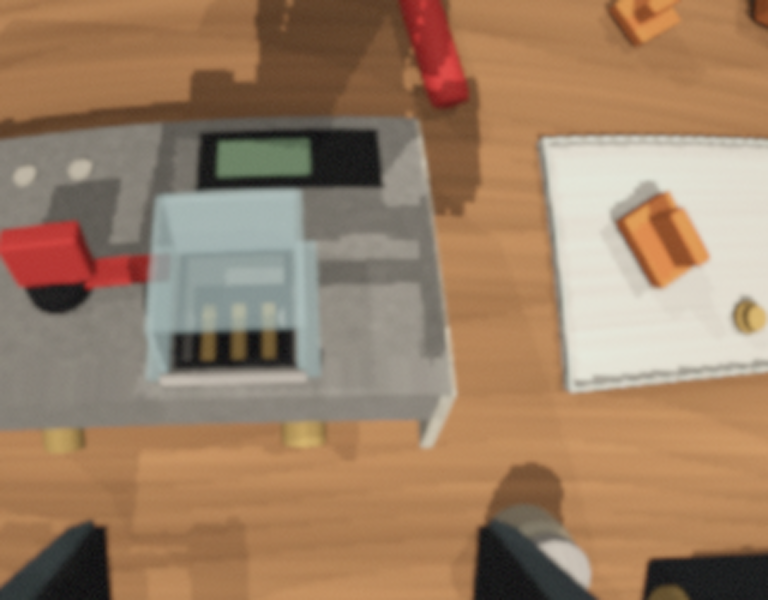

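The crop confirms the tray module (crop 662,240 → middle size, grip visible) and shows the latch bar at (45,255), tongue to (155,267), and the cover's flange corners (148,378), (320,376), (318,243), (150,245). Fit poses and overlay to verify.

```bash
cat > fit.py <<'E'
from h import *
d=np.load("w2.npz");p,R=d["p"],d["R"]
c=lambda *a:np.array(a,float)/2.4+[200,0]
L=84/np.sin(np.radians(32))
obs=np.array([c(418,117),c(455,392),c(148,378),c(320,376),c(318,243),c(150,245)])
lines=np.array([c(0,138),c(0,428)])
def P(q,loc): # loc: panel coords relative to lower-edge middle
    return np.array([q[0],q[1],68])+np.atleast_2d(loc)@frame(q[2]).T
def b(q,x,y,z): return [q[3]+x,q[4]+y,z]
def res(q):
    pts=P(q,[[0,131,0],[L,131,0],b(q,36,-36,1.5),b(q,36,36,1.5),b(q,-30,36,1.5),b(q,-30,-36,1.5)])
    r=(wproj(pts,p,R)-obs).ravel()
    e=[]
    for x,o in zip((0,L),lines):
        pr=wproj(P(q,[[x,-60,0],[x,-75,0],[x,-90,0]]),p,R)
        e.append(np.interp(o[0],pr[::-1,0],pr[::-1,1])-o[1])
    return np.r_[r,e]
s=least_squares(res,[505,-130,0,90,-10],loss="soft_l1"); q=s.x
print(np.round(q,2),np.round(res(q),1)); bay=P(q,[b(q,0,0,0)])[0]
lat=P(q,[b(q,-16,-80,0)])[0]; print("bay",bay,"latch foot",lat)
np.savez("con.npz",bay=bay,lat=lat,yaw=q[2])
E
cat > ov.py <<'E'
from h import *
def box(im,T,F,x,y,z,p,R,col,sc,off):
    v=np.array([[a,b,c] for a in x for b in y for c in z],float); w=(wproj(T+v@F.T,p,R)-off)*sc
    for i in range(8):
        for j in range(i):
            if np.sum(v[i]!=v[j])==1: cv2.line(im,tuple(map(int,w[i])),tuple(map(int,w[j])),col,1,cv2.LINE_AA)
def overlay(raw,npz,out,off,size,sc,mod=None,ang=0.1,door=True):
    d=np.load(npz);p,R=d["p"],d["R"];c=np.load("con.npz");F=frame(float(c["yaw"]))
    im=cv2.imread(raw)[off[1]:off[1]+size[1],off[0]:off[0]+size[0]]; im=cv2.resize(im,None,fx=sc,fy=sc,interpolation=cv2.INTER_CUBIC)
    if door: box(im,c["bay"],F,(-30,36),(-36,36),(1,2),p,R,(255,0,255),sc,off)
    box(im,c["bay"],F,(-26.5,26.5),(-21.5,21.5),(0,-1),p,R,(0,255,255),sc,off)
    G=F@Ro.from_euler("z",ang).as_matrix()
    box(im,c["lat"],G,(-6,6),(-18,18),(9,40),p,R,(0,255,0),sc,off); box(im,c["lat"],G,(-7,7),(0,52),(5,9),p,R,(255,255,0),sc,off)
    if mod is not None:
        H=Ro.from_euler("z",mod[3],degrees=True).as_matrix();T=np.array(mod[:3])
        box(im,T,H,(-25,25),(-20,20),(8,24),p,R,(255,0,0),sc,off); box(im,T,H,(-18,18),(-6,6),(24,56),p,R,(0,255,0),sc,off)
    cv2.imwrite(out,im)
E
python3 fit.py; python3 - <<'E'
from ov import *
d=np.load("w2.npz")
c=lambda a:np.array(a,float)/2.4+[200,0]
# module: body top-face corners seen: guess pose by net, refine in overlay
print(onplane(c([[662,240]]),d["p"],d["R"],40))
overlay("pics/w2raw.png","w2.npz","pics/o1.png",(160,30),(330,180),2.4,mod=(530,121,3,30))
E
```

```text
[ 481.04 -175.8     0.68  114.1    38.83] [-0.1  0.4  0.2  0.1 -0.2  0.   0.1 -1.1 -1.2  0.1  2.9  1.6  0.8 -9.9]
bay [ 577.33604836 -135.81479355  128.46374154] latch foot [ 564.72397272 -215.97118478  119.98503331]
[[533.44125589 110.93429799  40.        ]]
```

View pics/o1.png

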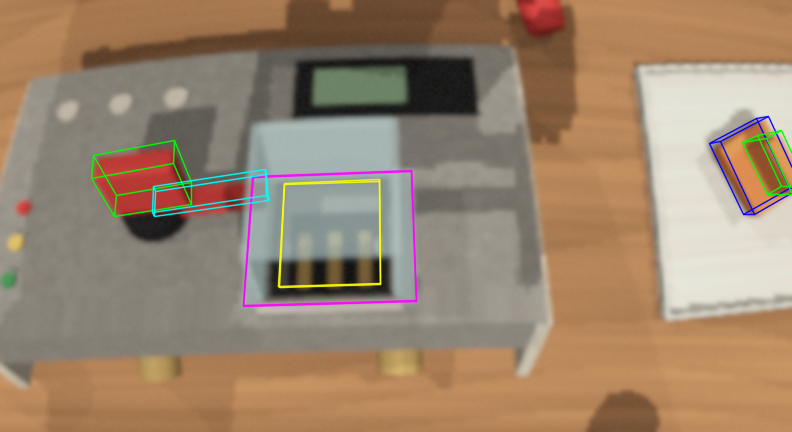

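```bash
sed -i 's/^lines=.*/lines=np.array([c(0,138)])/; s/^obs=np.array(\[/&np.array([173.8,63.3]),/; s/P(q,\[\[0,131,0\]/P(q,[[0,-131,0],[0,131,0]/; s/zip((0,L),lines)/zip((0,),lines)/' fit.py; python3 fit.py
cat > latch.py <<'E'
from h import *
import sys
c=np.load("con.npz");ang=float(sys.argv[1]);h=float(sys.argv[2])
G=frame(float(c["yaw"]))@Ro.from_euler("z",ang).as_matrix()
go(c["lat"]+h*G[:,2],np.c_[G[:,1],G[:,0],-G[:,2]])
E
python3 latch.py 0.05 110
```

```text
[ 480.66 -175.63    0.59  114.47   38.86] [-0.3 -1.   0.   0.3  0.1 -0.1 -0.3  0.   0.1 -1.  -1.1  0.1  3.   1.5
  0.4]
bay [ 577.32705087 -135.7678094   128.66162018] latch foot [ 564.58740257 -215.90402386  120.18291195]
shift [ 137.8 -105.9   81.6] turn [-24.4 -25.2  83.7]
```

```bash
python3 -m crank '-1 46 -35 20 0 0 0;-1 46 -35 20 0 0 0;0 46 -36 20 -2.4 -2.5 8.4;0 0 0 0 -2.4 -2.5 8.4;0 0 0 0 -2.4 -2.5 8.4;0 0 0 0 -2.4 -2.5 8.4;0 0 0 0 -2.4 -2.5 8.4;0 0 0 0 -2.4 -2.5 8.4;0 0 0 0 -2.4 -2.5 8.4;0 0 0 0 -2.4 -2.5 8.4'
python3 latch.py 0.05 60
```

```text
time_s: 5.2
ee_pos: [506.0, -217.0, 234.9]
ee_rot: [154.2, 5.2, 109.6]
force: [-0.2, 0.9, -0.0]
gripper_width: 45.6
gripper_force: 0.0
shift [-2.5 -5.  69. ] turn [-5.2 -4.8 16.3]
```

```bash
python3 -m crank '0 0 0 10 -2.6 -2.4 8.1;0 0 0 10 -2.6 -2.4 8.1;0 0 0 10 0 0 0;0 0 0 10 0 0 0;0 0 0 0 0 0 0'
python3 - <<'E'
from ov import *
p,R=pose(); im=grab_frame("wrist"); cv2.imwrite("pics/w3raw.png",im); np.savez("w3.npz",p=p,R=R)
net("latch","latch_grip")
overlay("pics/w3raw.png","w3.npz","pics/o3.png",(120,0),(400,300),2,ang=0.05)
E
python3 latch.py 0.05 26; python3 -c "
from h import *;print(env.state()['qpos'])"
```

```text
time_s: 5.82
ee_pos: [526.6, -215.7, 199.4]
ee_rot: [148.2, 1.6, 93.5]
force: [0.1, 1.0, -0.3]
gripper_width: 45.7
gripper_force: 0.0
latch [([552.0, -210.0, 133.0], 0.86)]
latch_grip [([552.0, -205.0, 135.0], 0.81)]
shift [  0.  -10.   62.1] turn [-0.1 -0.1  0.4]
[-33.17360992   7.97144494 115.42949642  32.30426195  33.54762358
 -60.64433213]
```

View pics/o3.png

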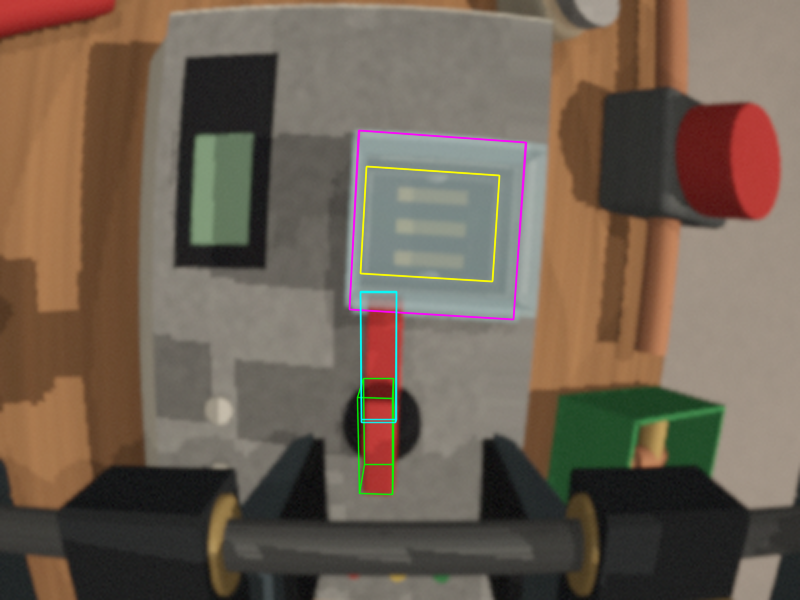

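The overlay matches: latch bar at (377,440), tongue to (383,300), fingers straddling it. Descend and grip.

```bash
python3 -m crank '0 0 -9 20 0 0 0;0 0 0 20 0 0 0;0 0 0 13 0 0 0;0 0 0 8 0 0 0;0 0 0 0 0 0 0;0.9 0 0 0 0 0 0;0.9 0 0 0 0 0 0;0.9 0 0 0 0 0 0;0.9 0 0 0 0 0 0' 15
python3 latch.py 0.03 26
```

```text
time_s: 7.1
ee_pos: [550.8, -215.7, 143.9]
ee_rot: [148.1, 1.6, 93.4]
force: [-0.3, 0.5, 1.6]
gripper_width: 12.0
gripper_force: 15.0
shift [-0.3 -0.9  1.4] turn [-0.  -0.1  1.5]
```

```bash
python3 -m crank '0.9 0 0 0 0 0 -9.5;0.9 0 0 0 0 0 -9.5;0.9 0 0 0 0 0 -9.5;0.9 0 0 0 0 0 -9.5;0.9 0 0 0 0 0 -9.5;0.9 0 0 0 0 0 -9.5;0.9 0 0 0 0 0 -9.5;0.9 0 0 0 0 0 -9.5;0.9 0 0 0 0 0 0'
python3 -c "
from h import *;print(env.state()['qpos'])"
```

```text
time_s: 8.22
ee_pos: [550.7, -215.8, 143.8]
ee_rot: [173.2, 31.3, 167.8]
force: [-1.6, 0.7, 2.2]
gripper_width: 11.9
gripper_force: 15.0
[ -31.42501729   13.86682725  117.70415661   39.83345489   26.08844867
 -143.92977464]
```

```bash
python3 -m crank '0.4 0 0 0 0 0 0;0.4 0 0 0 0 0 0;0.4 0 0 -30 0 0 0;0.4 0 0 -50 0 0 0;0.4 0 0 -50 0 0 0;0 0 0 -20 0 0 0'
cat > tgt.py <<'E'
from h import *
import sys
a=list(map(float,sys.argv[1:])) # x y z toolx-azimuth (vertical tool)
f=np.radians(a[3]);x=np.array([np.cos(f),np.sin(f),0]);z=np.array([0,0,-1.])
go(a[:3],np.c_[x,np.cross(z,x),z]); print(np.round(env.state()["qpos"],1))
E
python3 tgt.py 462 72 250 168
python3 - <<'E'
from h import *
im=grab_frame("side");cv2.imwrite("pics/s2.png",cv2.resize(im[100:340,230:400],None,fx=2.4,fy=2.4))
E
```

```text
time_s: 8.98
ee_pos: [470.9, -217.4, 273.7]
ee_rot: [173.4, 31.5, 167.9]
force: [-0.1, 0.1, -0.1]
gripper_width: 34.4
gripper_force: 0.0
shift [ 71.4 281.1  16.6] turn [ 6.4 31.4  1.8]
[ -38.    -0.5  113.1   28.    44.8 -134. ]
```

View pics/s2.png

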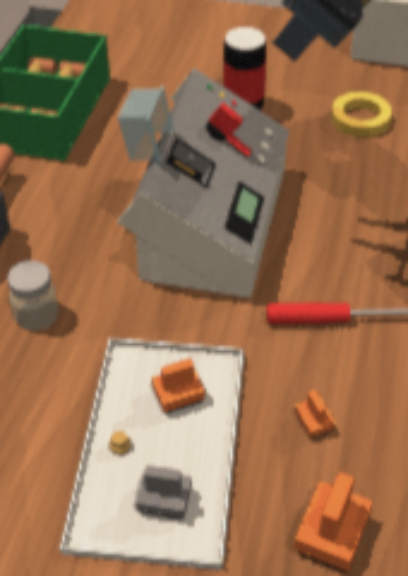

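Cover stands open (crop 145,125), latch tongue points down the slope (240,150). Now to the module.

```bash
python3 -m crank '0 14 56 3 0 0 0;0 14 56 3 0 0 0;0 14 56 3 0 0 0;0 14 56 3 0 0 0;0 14 56 3 0 0 0;0 0 0 0 1.6 7.8 0.4;0 0 0 0 1.6 7.8 0.4;0 0 0 0 1.6 7.8 0.4;0 0 0 0 1.6 7.8 0.4;0 0 0 0 0 0 10.6'
python3 -m crank '0 0 0 0 0 0 10.6;0 0 0 0 0 0 10.6;0 0 0 0 0 0 10.6;0 0 0 0 0 0 10.6;0 0 0 0 0 0 10.6;0 0 0 0 0 0 10.6;0 0 0 0 0 0 10.6;0 0 0 0 0 0 10.6;0 0 0 0 0 0 10.6;0 0 0 0 0 0 10.6'
python3 tgt.py 462 72 220 34
```

```text
time_s: 10.28
ee_pos: [465.0, 56.0, 248.8]
ee_rot: [-180.0, -0.3, 157.3]
force: [-0.1, -0.3, -0.6]
gripper_width: 45.7
gripper_force: 0.0
time_s: 11.52
ee_pos: [462.8, 56.0, 249.2]
ee_rot: [-179.8, 0.1, 51.2]
force: [-0.8, 0.3, -0.0]
gripper_width: 45.3
gripper_force: 0.0
shift [ 12.  -10.5  29.3] turn [-0.2  0.1 17.2]
[5.400e+00 7.600e+00 1.004e+02 1.000e-01 7.220e+01 4.420e+01]
```

```bash
python3 -m crank '0 6 -5 15 0 0 8.6;0 6 -5 15 0 0 8.6;0 0 0 0 0 0 0'
python3 - <<'E'
from ov import *
p,R=pose(); im=grab_frame("wrist"); cv2.imwrite("pics/w4raw.png",im); np.savez("w4.npz",p=p,R=R)
net("module","module_face","spare")
# orange mask -> blobs; fit module pose by silhouette IoU
hsv=cv2.cvtColor(im,cv2.COLOR_BGR2HSV)
m=cv2.inRange(hsv,(3,130,60),(16,255,255))
n,lab,st,ce=cv2.connectedComponentsWithStats(m)
uv=wproj([[527,117,30]],p,R)[0];print("expect",uv)
k=min((i for i in range(1,n) if st[i,4]>300),key=lambda i:np.hypot(*(ce[i]-uv)));print(st[k],ce[k])
mask=(lab==k).astype(np.uint8); mask=cv2.morphologyEx(mask,cv2.MORPH_CLOSE,np.ones((5,5)))
def sil(q,S=4):
    H=Ro.from_euler("z",q[2],degrees=True).as_matrix();T=np.array([q[0],q[1],3.])
    o=np.zeros((400*1,640*1),np.uint8)
    def hull(vs):
        w=wproj(T+np.array(vs,float)@H.T,p,R); cv2.fillConvexPoly(o,cv2.convexHull(np.round(w*16).astype(np.int32)),1,shift=4)
    bx=lambda x,y,z:[[a,b,c] for a in(-x,x) for b in(-y,y) for c in z]
    hull(bx(25,20,(8,24))+bx(22,17,(0,)));hull(bx(18,6,(24,56)));return o
def cost(q):
    s=sil(q);return 1-(s&mask).sum()/(s|mask).sum()
from scipy.optimize import minimize
best=min((minimize(cost,[x0,117,y],method="Nelder-Mead",options=dict(initial_simplex=[[x0,117,y],[x0+6,117,y],[x0,123,y],[x0,117,y+8]])) for x0 in(522,530) for y in(20,35,50)),key=lambda r:r.fun)
print(best.x,best.fun); q=best.x
np.save("mod.npy",q)
overlay("pics/w4raw.png","w4.npz","pics/o4.png",(max(0,int(uv[0])-130),max(0,int(uv[1])-95)),(260,190),3,mod=(q[0],q[1],3,q[2]),ang=1.35,door=False)
E
```

```text
time_s: 11.9
ee_pos: [462.7, 71.6, 218.5]
ee_rot: [-179.7, 0.3, 34.5]
force: [-0.7, 0.3, 0.1]
gripper_width: 45.8
gripper_force: 0.0
module [([348.0, 246.0, 32.0], 0.91), ([530.0, 126.0, 27.0], 0.83), ([378.0, 124.0, 21.0], 0.57)]
module_face [([531.0, 124.0, 21.0], 0.89), ([383.0, 122.0, 18.0], 0.86), ([344.0, 243.0, 36.0], 0.73)]
spare [([513.0, 250.0, 29.0], 0.87)]
expect [320.50096559 114.33559589]
[ 303   90   34   42 1421] [319.49049965 110.45953554]
[531.09505736 121.26540715  34.4017646 ] 0.10227272727272729
```

View pics/o4.png

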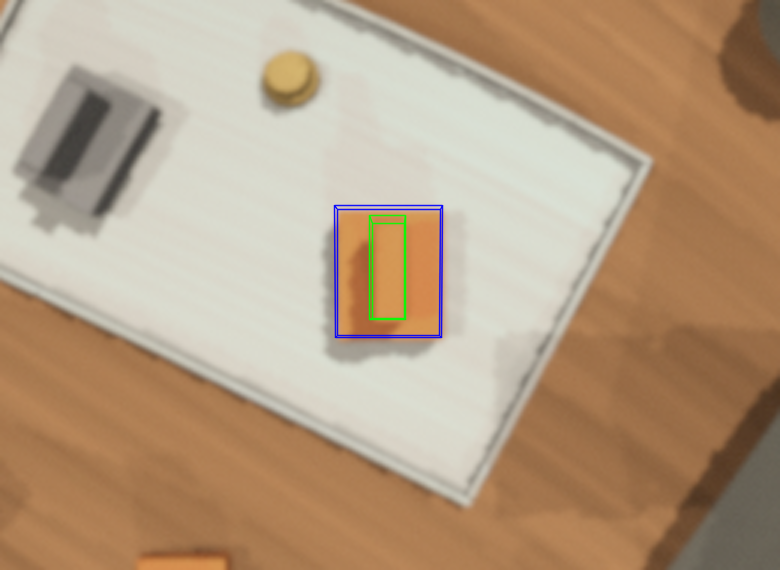

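The module at (388,270) is matched by the overlay. Grasp it.

```bash
python3 tgt.py 531.1 121.3 120 34.4
```

```text
shift [ 83.8  -3.1 100.6] turn [-0.1  0.1  0.1]
[7.30e+00 9.00e+00 1.03e+02 1.00e-01 6.81e+01 6.28e+01]
```

```bash
python3 -m crank '0 28 -1 33 0 0 0;0 28 -1 33 0 0 0;0 28 -1 34 0 0 0;0 0 0 0 0 0 0'
python3 tgt.py 531.1 121.3 42 34.4
```

```text
time_s: 12.6
ee_pos: [530.6, 121.6, 118.0]
ee_rot: [-179.8, 0.3, 34.5]
force: [-0.9, -0.6, -0.1]
gripper_width: 45.5
gripper_force: 0.0
shift [ 0.7  0.8 76. ] turn [-0.2  0.3  0.1]
[1.160e+01 2.100e+01 1.024e+02 1.000e-01 5.710e+01 6.710e+01]
```

```bash
python3 -m crank '0 0.5 0.5 30 0 0 0;0 0 0 25 0 0 0;0 0 0 14 0 0 0;0 0 0 7 0 0 0;0 0 0 0 0 0 0;0.9 0 0 0 0 0 0;0.9 0 0 0 0 0 0;0.9 0 0 0 0 0 0;0.9 0 0 0 0 0 0' 40
cat > ins.py <<'E'
from h import *
import sys
c=np.load("con.npz");F=frame(float(c["yaw"]));h=float(sys.argv[1]) # TCP height over bay
T=np.c_[F[:,0],-F[:,1],-F[:,2]]
go(c["bay"]+h*F[:,2]+(F[:,0]*float(sys.argv[2])+F[:,1]*float(sys.argv[3]) if len(sys.argv)>2 else 0),T)
print(np.round(env.state()["qpos"],1),np.round(np.dot(F.T,env.state()["force"]),1),"panel xyz",np.round(F.T@(pose()[0]-c["bay"]),1))
E
python3 tgt.py 531.1 121.3 42 34.4
```

```text
time_s: 13.72
ee_pos: [531.4, 121.3, 44.3]
ee_rot: [-179.9, 0.1, 34.4]
force: [-0.1, 0.8, 1.2]
gripper_width: 11.8
gripper_force: 40.0
shift [-0.3 -0.2  2.3] turn [-0.1  0.1 -0. ]
[1.160e+01 2.590e+01 1.072e+02 1.000e-01 4.700e+01 6.710e+01]
```

```bash
python3 -m crank '0.9 0 0 -20 0 0 0;0.9 0 0 -55 0 0 0;0.9 0 0 -60 0 0 0;0.9 0 0 -60 0 0 0;0.9 0 0 -20 0 0 0'
python3 ins.py 100
```

```text
time_s: 14.35
ee_pos: [533.4, 121.3, 263.4]
ee_rot: [180.0, -0.3, 34.4]
force: [-0.4, 0.4, -1.7]
gripper_width: 11.8
gripper_force: 40.0
shift [-153.3  207.5   49.3] turn [-9.5 30.8 32.9]
[11.6 14.4 89.7  0.1 75.7 67.1] [-1.3  0.4 -1.2] panel xyz [ 36.4 257.5 136.2]
```

```bash
python3 -m crank '0.9 -31 41 10 0 0 0;0.9 -31 42 10 0 0 0;0.9 -31 41 10 0 0 0;0.9 -30 42 10 0 0 0;0.9 -30 41 10 -1.9 6.2 6.6;0.9 0 0 0 -1.9 6.2 6.6;0.9 0 0 0 -1.9 6.2 6.6;0.9 0 0 0 -1.9 6.2 6.6;0.9 0 0 0 -1.9 6.2 6.6;0.9 0 0 0 0 0 0'
python3 ins.py 60
python3 - <<'E'
from ov import *
p,R=pose(); im=grab_frame("wrist"); cv2.imwrite("pics/w5raw.png",im); np.savez("w5.npz",p=p,R=R)
net("bay","module_face","latch_grip")
overlay("pics/w5raw.png","w5.npz","pics/o5.png",(150,20),(330,240),2.4,ang=1.36,door=False)
E
```

```text
time_s: 15.6
ee_pos: [519.8, -135.2, 207.2]
ee_rot: [-179.9, -31.5, 0.5]
force: [-0.4, 0.8, -1.0]
gripper_width: 11.6
gripper_force: 40.0
shift [ 7.5  1.2 37. ] turn [-0.1  0.5 -0.1]
[-23.2   3.8 119.   24.8  30.3  47.7] [-0.8  0.8 -0.6] panel xyz [-7.2  1.2 97.1]
bay [([586.0, -162.0, 141.0], 0.86)]
module_face [([343.0, 246.0, 65.0], 0.89), ([542.0, -135.0, 202.0], 0.56)]
latch_grip [([555.0, -210.0, 149.0], 0.64)]
```

View pics/o5.png

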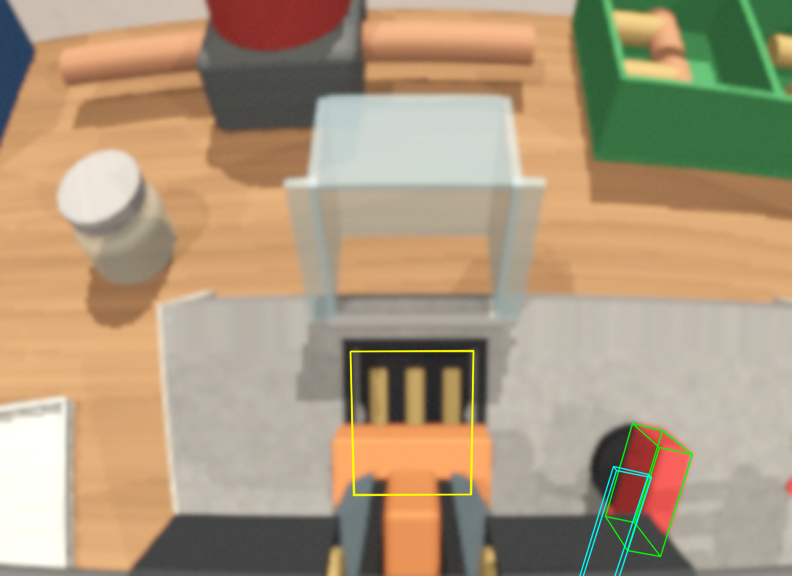

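```bash
python3 - <<'E'
from h import *
c=np.load("con.npz");F=frame(float(c["yaw"]))
for f,ob in(("w3",[[338.5,89],[335,137.5]]),("w5",[[300.8,192.9],[345,192.9]])):
    d=np.load(f+".npz");p,R=d["p"],d["R"];print(np.round(wproj(c["bay"]+np.array([[0,20,-11],[0,-20,-11.]])@F.T,p,R),1))
    o,dd=wray(ob,p,R);o=F.T@(o-c["bay"]);dd=dd@F;print(f,np.round(o+dd*((-11-o[2])/dd[:,2])[:,None],1))
d=np.load("w5.npz");print(wproj(d["p"]+d["R"]@np.array([[0,20,17],[0,-20,17.]]).T.T if 0 else (d["p"]+np.array([[18,20,18],[18,-20,18.]])@d["R"].T),d["p"],d["R"]))
E
```

```text
[[335.1  89.7]
 [332.2 137.4]]
w3 [[  2.8  20.8 -11. ]
 [  2.3 -19.9 -11. ]]
[[299.3 194.1]
 [344.2 194. ]]
w5 [[  1.1  18.7 -11. ]
 [  1.  -20.7 -11. ]]
[[353.19512385 212.2686172 ]
 [286.77988327 212.31406937]]
```

```bash
python3 -m crank '0.9 8 1 20 0 0.5 0;0.9 0 0 17 0 0 0;0.9 0 0 0 0 0 0'
python3 ins.py 42 1.3 -0.5
```

```text
time_s: 16.18
ee_pos: [549.0, -136.5, 179.9]
ee_rot: [-179.9, -32.1, 0.5]
force: [0.8, 0.9, -0.8]
gripper_width: 11.7
gripper_force: 40.0
shift [-1.9  0.1 16.5] turn [-0.1 -0.1 -0.1]
[-21.9   8.1 118.9  28.2  25.6  45. ] [ 0.2  0.9 -1.1] panel xyz [ 3.1 -0.4 58.5]
```

```bash
python3 -m crank '0.9 -1.5 0 8 0 0 0;0.9 0 0 8 0 0 0;0.9 0 0 3 0 0 0;0.9 0 0 3 0 0 0;0.9 0 0 3 0 0 0;0.9 0 0 0 0 0 0'
python3 ins.py 17.3 1.3 -0.5
```

```text
time_s: 16.92
ee_pos: [561.1, -136.8, 159.7]
ee_rot: [-180.0, -32.3, 0.5]
force: [0.4, -0.5, -1.2]
gripper_width: 12.2
gripper_force: 40.0
shift [-1.4 -0.4 17.6] turn [ 0.  -0.3 -0.1]
[-21.2  10.6 119.5  31.2  22.5  42.1] [-0.3 -0.5 -1.2] panel xyz [ 2.6 -0.9 34.9]
```

```bash
python3 -m crank '0.9 -0.5 0 3 0 0 0;0.9 0 0 3 0 0 0;0.9 0 0 2 0 0 0;0.9 0 0 0 0 0 0'
python3 ins.py 17.3 1.3 -0.5
```

```text
time_s: 17.42
ee_pos: [564.8, -136.3, 152.4]
ee_rot: [-179.9, -32.3, 0.5]
force: [-0.2, 1.6, -0.9]
gripper_width: 11.7
gripper_force: 40.0
shift [-0.7  0.1  9.5] turn [-0.  -0.3 -0.1]
[-21.   11.5 119.7  32.4  21.6  41. ] [-0.6  1.6 -0.7] panel xyz [ 1.9 -0.4 26.8]
```

```bash
python3 -m crank '0.9 0 0 2 0 0 0;0.9 0 0 2 0 0 0;0.9 0 0 2 0 0 0;0.9 0 0 0 0 0 0'
python3 ins.py 17.3 1.3 -0.5
```

```text
time_s: 17.92
ee_pos: [568.4, -136.9, 147.5]
ee_rot: [-180.0, -32.3, 0.5]
force: [1.3, 1.9, -2.1]
gripper_width: 11.7
gripper_force: 40.0
shift [-1.1 -0.6  3.4] turn [ 0.1 -0.3 -0.1]
[-20.9  12.1 119.7  33.2  20.8  40.3] [ 0.1  1.9 -2.5] panel xyz [ 2.4 -1.1 20.7]
```

```bash
python3 -m crank '0.9 0 0 2 0 0 0;0.9 0 0 1.5 0 0 0;0.9 0 0 0 0 0 0'
python3 ins.py 17.3 1.3 -0.5
```

```text
time_s: 18.3
ee_pos: [570.2, -136.9, 144.7]
ee_rot: [-180.0, -32.3, 0.5]
force: [0.4, 0.8, -0.7]
gripper_width: 11.9
gripper_force: 40.0
shift [-1.1 -0.6  0.1] turn [ 0.1 -0.3 -0.1]
[-20.8  12.5 119.7  33.7  20.5  39.8] [-0.   0.8 -0.8] panel xyz [ 2.4 -1.1 17.4]
```

```bash
python3 -m crank '0.9 0 0 1.5 0 0 0;0.9 0 0 1 0 0 0;0.9 0 0 0 0 0 0'
python3 ins.py 17.3 1.3 -0.5
python3 -m crank '0.9 0 0 1 0 0 0;0.9 0 0 1 0 0 0;0.9 0 0 0 0 0 0'
python3 ins.py 17.3 1.3 -0.5
```

```text
time_s: 18.68
ee_pos: [570.4, -136.8, 144.6]
ee_rot: [180.0, -32.4, 0.5]
force: [-16.7, 0.2, 18.4]
gripper_width: 11.7
gripper_force: 40.0
shift [-1.3 -0.5 -0.1] turn [ 0.1 -0.4 -0.1]
[-20.8  12.5 119.8  34.   20.3  39.4] [-4.4  0.4 24.5] panel xyz [ 2.6 -1.  17.2]
time_s: 19.05
ee_pos: [570.7, -136.8, 144.5]
ee_rot: [180.0, -32.5, 0.6]
force: [-31.6, -0.3, 35.4]
gripper_width: 11.8
gripper_force: 40.0
shift [-1.4 -0.5 -0.3] turn [ 0.1 -0.5 -0. ]
[-20.8  12.5 119.8  34.3  20.2  39.1] [-8.1  0.1 46.8] panel xyz [ 2.7 -1.  17. ]
```

Hard stop exactly at the predicted flush height. Unload, release and retreat.

```bash
python3 -m crank '0.9 0 0 -2.5 0 0 0;0.9 0 0 0 0 0 0;0.4 0 0 0 0 0 0;0.4 0 0 0 0 0 0;0.4 0 0 0 0 0 0;0.4 0 0 -30 0 0 0;0.4 0 0 -50 0 0 0;0.4 0 0 -40 0 0 0;0.4 0 0 0 0 0 0'
python3 ins.py 137
python3 - <<'E'
from ov import *
p,R=pose(); im=grab_frame("wrist"); cv2.imwrite("pics/w6raw.png",im); np.savez("w6.npz",p=p,R=R)
net("module_face","module","spare","latch_grip")
c=np.load("con.npz");F=frame(float(c["yaw"]))
off=(200,60);sc=3
v=cv2.resize(im[60:250,200:450],None,fx=3,fy=3,interpolation=cv2.INTER_CUBIC)
box(v,c["bay"]+F@np.array([1.3,-.5,0]),F,(-25,25),(-20,20),(-.3,0),p,R,(255,0,0),sc,off)
box(v,c["bay"]+F@np.array([1.3,-.5,0]),F,(-18,18),(-6,6),(0,32),p,R,(0,255,0),sc,off)
cv2.imwrite("pics/o6.png",v)
E
```

```text
time_s: 20.18
ee_pos: [507.5, -138.0, 247.6]
ee_rot: [179.8, -32.6, 0.5]
force: [0.3, -0.0, -0.4]
gripper_width: 27.5
gripper_force: 0.0
shift [-3.8 -1.6  0.8] turn [ 0.2 -0.6 -0. ]
[-24.5  -0.  116.9  23.   35.1  49.4] [-0.  -0.  -0.5] panel xyz [  3.8  -1.6 137.9]
module_face [([576.0, -133.0, 133.0], 0.75), ([342.0, 257.0, 79.0], 0.71)]
module [([341.0, 258.0, 79.0], 0.76), ([573.0, -134.0, 137.0], 0.73), ([571.0, 135.0, 6.0], 0.34)]
spare []
latch_grip [([556.0, -208.0, 146.0], 0.6), ([573.0, 134.0, 1.0], 0.34)]
```

View pics/o6.png

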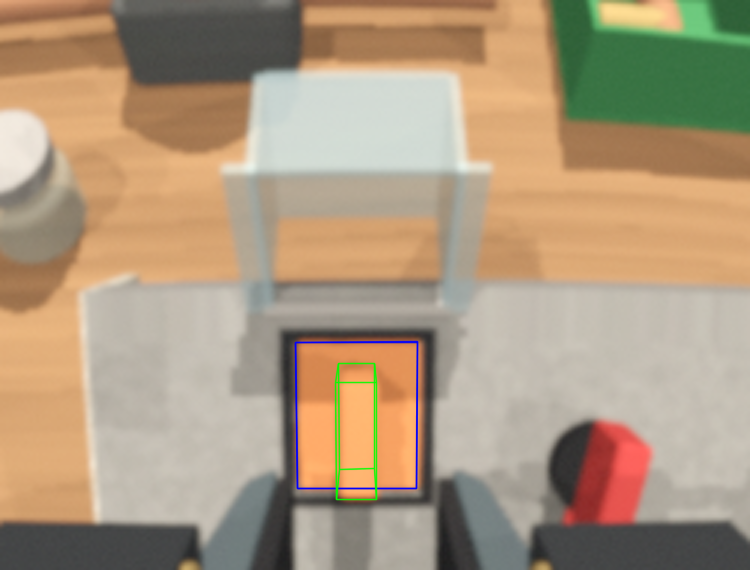

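Module sits centred in the recess (355,415), cover open, latch turned. I'll verify seating by pressing on the grip's top with closed fingertips (contact expected at TCP height 43 mm if flush).

```bash
python3 -m crank '1 -2 -1 30 0 0 0;1 0 0 30 0 0 0;1 0 0 25 0 0 0;1 0 0 0 0 0 0;1 0 0 4 0 0 0;1 0 0 2 0 0 0;1 0 0 0 0 0 0' 20
python3 ins.py 43
```

```text
time_s: 21.3
ee_pos: [553.9, -136.0, 167.1]
ee_rot: [180.0, -32.4, 0.5]
force: [-0.6, 0.5, 0.0]
gripper_width: 0.6
gripper_force: 0.0
shift [-0.5  0.   2. ] turn [ 0.1 -0.4 -0.1]
[-21.5   9.4 119.8  30.4  23.3  42.9] [-0.5  0.5  0.3] panel xyz [ 0.5  0.  45. ]
```

```bash
python3 -m crank '1 0 0 1 0 0 0;1 0 0 1 0 0 0;1 0 0 1 0 0 0;1 0 0 0 0 0 0' 20
python3 ins.py 43; python3 -m crank '1 0 0 1 0 0 0;1 0 0 0 0 0 0';python3 ins.py 43
```

```text
time_s: 21.8
ee_pos: [554.8, -136.0, 165.6]
ee_rot: [180.0, -32.4, 0.5]
force: [-13.6, -1.2, 14.0]
gripper_width: 0.5
gripper_force: 9.4
shift [-0.4  0.   0.3] turn [ 0.1 -0.4 -0.1]
[-21.5   9.6 119.8  30.7  23.1  42.5] [-4.1 -1.  19.1] panel xyz [ 0.4  0.  43.3]
time_s: 22.05
ee_pos: [554.8, -135.9, 165.6]
ee_rot: [179.9, -32.4, 0.6]
force: [-21.5, -0.5, 22.4]
gripper_width: 0.3
gripper_force: 14.9
shift [-0.5  0.1  0.2] turn [ 0.1 -0.4 -0. ]
[-21.5   9.6 119.8  30.8  23.   42.4] [-6.3 -0.2 30.4] panel xyz [ 0.5  0.1 43.3]
```

Contact at 43.3 mm, stiff at 30 N: module is home. Retreat and check with cameras.

```bash
python3 -m crank '1 0 0 -20 0 0 0;1 0 0 -60 0 0 0;0 0 0 -60 0 0 0;0 0 0 0 0 0 0;0 0 0 0 0 0 0'
python3 - <<'E'
from h import *
print(env.state()["force"],env.state()["time_s"])
for n in("side","top"):
  grab_frame(n)
  for o in("module","spare","door","fitting","latch"): print(n,o,[(np.round(d["point"]).tolist(),round(d["p"],2)) for d in models.search_frame(o,n)][:4])
env.job_done()
E
```

```text
time_s: 22.68
ee_pos: [480.8, -136.4, 281.1]
ee_rot: [-180.0, -32.3, 0.5]
force: [0.0, -0.7, -0.7]
gripper_width: 27.4
gripper_force: 0.0
[ 0.00209198 -0.65125995 -0.68918344] 22.675
side module [([339.0, 263.0, 34.0], 0.84), ([378.0, 129.0, 14.0], 0.74), ([573.0, -131.0, 139.0], 0.58)]
side spare [([506.0, 261.0, 26.0], 0.8)]
side door [([630.0, -116.0, 189.0], 0.68)]
side fitting [([570.0, 206.0, 14.0], 0.47)]
side latch [([550.0, -207.0, 134.0], 0.77), ([414.0, 441.0, 28.0], 0.16)]
top module [([334.0, 248.0, 40.0], 0.73), ([376.0, 122.0, 15.0], 0.62), ([577.0, -134.0, 145.0], 0.48)]
top spare [([508.0, 248.0, 23.0], 0.8)]
top door [([632.0, -136.0, 211.0], 0.58)]
top fitting [([584.0, 472.0, 44.0], 0.36)]
top latch [([551.0, -211.0, 137.0], 0.74), ([393.0, -32.0, 23.0], 0.41)]
the job is handed in; nothing more can be done
```

The job is handed in at about 23 s: the latch is turned, the cover is standing open, and the orange module is pressed home (stiff at 30 N, within about 0.3 mm of flush). The spare module is where it was, and the robot touches nothing.

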